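# Slide the seal-paste pot between inkstone and box

## Robot

A 7-joint arm with a two-finger parallel gripper is mounted at the origin on the work surface. World frame = base frame: x ahead of the robot, y to its left, z up, the work surface at z = 0. Lengths are in m, angles in rad, forces in N, time in s.
With the tool pointing down it reaches from about 0.425 to 0.925 m from the base axis. Payload 6.8 kg.
Tool frame: the origin (TCP) lies midway between the tips of the shut fingers; the grasp point (between the pads) lies 19 mm behind it; z points along the fingers, x is the direction in which the jaws open and shut, and the axes are right-handed (so a half turn about z gives the same grasp; the last joint's range is limited). The gripper opens to 85 mm and grips with 20 to 120 N. Pads are 22 mm wide; open, the fingers measure 114 mm over their backs; the gripper's body (76 mm by 85 mm) begins 54 mm behind the grasp point. The pads swing forward as they close: fully open they stand 13 mm farther back than shut.
Start: joints at [1.081, 0.477, 0.022, 1.555, -0.011, 1.109, -0.083], TCP at [0.252, -0.626, 0.231] pointing down, gripper open.
Joint ranges: [-2.96, 2.96], [-0.34, 2.1], [-1.41, 1.46], [0.24, 2.44], [-1.37, 4.51], [0.17, 1.92], [-2.96, 2.96]. Speed limits (rad/s): [2.39, 2.39, 3.14, 3.14, 3.14, 3.14, 3.14].

## Interface

Orientations are given as a unit quaternion [w, x, y, z].
In Python, from station import bot, imaging, nets gives the robot as it stands. The module is installed in compiled form; this text tells all that it offers.
- The arm moves only by the tool apply_moves, never from a script. Its argument "moves" is text: rows parted by semicolons, each of 7 numbers parted by spaces: the gripper command: -1 is fully open, 1 is shut, values between are in proportion, then the shift along the tool's x, y, z normalised to -1 to 1, where 1 is 120 mm, then the turn, a rotation vector about the tool's x, y, z normalised to -1 to 1, where 1 is 4 degrees. In form: hand dx dy dz rx ry rz; .... A call has 1 to 12 rows; each row shifts and turns the commanded pose from where the row before left it, along the tool's axes as they then stand; what a row does not reach is not made up. A row lasts 1/12 s, in which the tool goes at most 41.7 mm and 7.16 degrees, less where a joint would pass 70% of its speed; a pose out of reach is approached as far as the arm can. A call with a number of a shift or a turn outside -1 to 1 is refused whole. A call with a gripper value outside its range is refused whole. The fingers move at their own pace and stop on an object; "force" is the grip in N (left out, the last holds). Time passes only in rows, so rows that do not move let the fingers close. It gives the time, the measured TCP pose, the force and the opening at its end, in the units of the state.
- bot.get_obs(): the state, without advancing time (a new reading comes with each control period).
- imaging.read_camera(name): name is "scene" or "top" or "wrist"; returns a dict with "image" (400x640x3 uint8, red, green, blue), "fx", "fy", "cx", "cy" (pixels), "view" (4x4, takes a point from world to camera coordinates); the wrist camera has in their place "mount" (4x4, takes a point from camera to tool coordinates, whose origin is the TCP and whose axes are the tool frame's). Camera axes: x right, y down, z forward; pixel columns grow to the right and rows downward; lengths in m; the calibration is good to about 2 mm. A picture is of the moment at which its call begins: read the wrist's pose just before it. There is no depth.
- bot.hand_in(): hands the job in, once; it reports no verdict.
Trained networks look in a picture, given as the dict that the camera call returned (one of the last four; its "shot" number tells which), for a name from the list of things; names that differ only in an ending like _2 or _b are one class to them, and where a whole thing is asked for, a point or a joint stands for the part that bears it (a point fixed in the world has none). Each returns a list of dicts, best first, with "score" (0 to 1); they miss things now and then, are a little off and sometimes report something else, mostly with a low value. They report only what shows in the picture. A call takes as long as a camera call. They do not tell look-alikes from the thing itself.
- nets.spot_in(picture, name): "rect" ([left, top, right, bottom] in pixels, round what is visible of it).
- nets.outline_of(picture, name): "region" (400x640 bool, what is visible of it) and "rect" ([left, top, right, bottom] in pixels, round what is visible of it).
- nets.spot_point(picture, name): "location" ([column, row] in pixels: a listed point, or the origin of a listed thing).
The state is a dict: "t": time; "q": joint angles; "joint_vel": joint speeds; "joint_torque": joint torques, N m; "eef_pos": TCP position; "tool_rot": TCP orientation; "contact_force": force on the tool from outside, world axes, zero at the start; "torque": the same for the moment, N m; "gripper_width": opening from 0.0 (shut) to 1.0 (fully open).
Only numpy, scipy, OpenCV 4.12 (cv2) and the standard library are available. Lean on these libraries where they do the work, as an engineer would, in place of code of your own. Each camera call takes 0.05 s, during which the arm holds its last target.

## Task

Push the round porcelain seal-paste pot across the table, through the narrow gap between the inkstone and the lacquered wooden box, and on until it stands wholly on the square slip of paper on the other side. Its lid is loose, so only slide it: do not lift it or tip it. Leave everything else on the table where it is.

Things in the scene. Friction and masses are not known exactly. Their poses are not given: they have to be found in the camera images.
- pot: squat round lidded white porcelain pot, 92 mm across, 39 mm tall with upright sides up to 34 mm, about 0.3 kg, loose on the table; it stands outside one end of the gap (either end). Origin at the centre of its underside
- inkstone: heavy black stone slab with a shallow hollow, fixed to the table, 110 mm (its x) by 130 mm (its y), 33 mm tall; origin at the centre of its underside. Its +x face (55 mm from its origin) is the near wall of the gap; the gap runs along its y axis
- box: lidded red-brown lacquered wooden box with a brass plate, fixed to the table, 90 mm (its x) by 150 mm (its y), 42 mm tall, parallel to the inkstone; origin at the centre of its underside. Its -x face (45 mm from its origin) is the far wall of the gap, 100 to 105 mm away from the inkstone's face
- slip: square slip of paper 130 x 130 mm, flat on the table and fixed, too thin to feel, outside the other end of the gap from the pot; origin at its centre, axes along its edges
- inkstick: bystander: flat black ink stick 22 x 78 x 10 mm lying loose in the hollow of the inkstone; origin under its centre
- brush: bystander: writing brush about 160 mm long, 10 mm thick, lying loose along the top of the wooden box; origin under its middle
- ink_bottle: bystander: black ink bottle, 62 mm across, 165 mm tall, standing to the left; origin under its centre
- ink_bottle_small: bystander: smaller black bottle, 52 mm across, 120 mm tall, beside the other; origin under its centre
- mug: bystander: white mug, 80 mm across plus handle, 88 mm tall, standing to the right; origin under its centre
- dish_left: bystander: shallow white paint dish, 90 mm across, 16 mm tall, near the robot on the left; origin under its centre
- dish_right: bystander: shallow white paint dish, 90 mm across, 16 mm tall, near the robot on the right; origin under its centre
- paperweight: bystander: dark wooden bar 26 x 200 x 18 mm lying beyond the wooden box; origin under its centre
Things that resemble listed ones, but are neither listed nor needed, are in the scene too. What is shaped like the pot but blue or purple is not meant. Of the things that look like the inkstone, take the one that is farthest to the robot's left at the start.

How it is judged:
By the outcome, as a careful person would: the job done as asked, in the order asked, and still so for the second after the job is handed in, with the robot touching nothing.
It also fails if it takes over 67 s, if anything falls off the work surface, if the arm or the gripper's body presses on something with over 40 N, if the wrist force passes 120 N, or if a joint passes its speed limit or range.

## Working session

There is one attempt and no reset: what is moved stays moved. The work goes in short steps, Python scripts to look and compute and a tool call to move; the robot and the scene stay as the last step left them, time stands still between calls to the robot, and variables do not carry over. Pictures are saved under pics/ and viewed, and the job is handed in when it is done.

Besides the shell and the picture viewer there is one more tool, called after ">>>" by a JSON object that holds its "op" and its "data". apply_moves: Moves the arm, as the interface text tells. Scaled input: -1 to 1 covers 120 mm each way for a shift and 4 degrees each way for a turn. Its arguments: {"type":"object","properties":{"moves":{"type":"string"},"force":{"type":"number"}},"required":["moves"]}

```bash
mkdir -p pics; python3 - <<'E'
from station import bot, imaging, nets
import cv2
o=bot.get_obs(); print({k:o[k] for k in('t','eef_pos','tool_rot','gripper_width','contact_force')})
for n in('scene','top'):
    p=imaging.read_camera(n); cv2.imwrite(f'pics/{n}0.png',p['image'][:,:,::-1]); print(n,p['fx'],p['cx'],p['cy'],p['view'])
    for k in('pot','inkstone','box','slip'):
        print(k,[(round(d['score'],2),[round(x) for x in d['rect']]) for d in nets.spot_in(p,k)],[(round(d['score'],2),[round(x) for x in d['location']]) for d in nets.spot_point(p,k)])
E
```

```text
{'t': 0.0, 'eef_pos': array([ 0.25127732, -0.6258549 ,  0.23030485]), 'tool_rot': array([-4.77422780e-04,  8.28431482e-01, -5.60089655e-01, -7.93802804e-04]), 'gripper_width': 0.9980228512923125, 'contact_force': array([0.55686046, 0.50682413, 0.36315839])}
scene 474.62584363947036 317.90694658819615 199.49243230529095 [[-0.34346099  0.93916064  0.00344198  0.17749465]
 [ 0.53356554  0.19814397 -0.82222064 -0.23674786]
 [-0.77287927 -0.2805642  -0.56915847  1.91450913]
 [ 0.          0.          0.          1.        ]]
pot [(0.98, [190, 194, 219, 219]), (0.84, [246, 194, 275, 223]), (0.76, [195, 223, 228, 253]), (0.57, [240, 244, 308, 273])] [(0.76, [260, 213]), (0.69, [204, 212]), (0.61, [212, 238]), (0.46, [471, 234])]
inkstone [(0.66, [302, 182, 353, 212]), (0.55, [272, 159, 317, 185]), (0.22, [316, 192, 342, 199])] [(0.88, [330, 202]), (0.67, [294, 175])]
box [(0.63, [278, 213, 340, 256])] [(0.67, [308, 238])]
slip [(0.56, [339, 224, 394, 260])] [(0.94, [364, 240])]
top 504.4623970682831 321.7411699526485 200.47726241963784 [[-0.0123033  -0.99986759  0.01065074 -0.00442666]
 [-0.99782067  0.01158616 -0.06495901  0.56297343]
 [ 0.06482701 -0.01142674 -0.99783109  1.42949106]
 [ 0.          0.          0.          1.        ]]
pot [(0.81, [380, 117, 413, 151]), (0.8, [417, 158, 452, 189]), (0.66, [360, 179, 391, 211])] [(0.82, [396, 133]), (0.69, [374, 197]), (0.64, [432, 177])]
inkstone [(0.66, [345, 259, 397, 301])] [(0.95, [313, 240]), (0.72, [370, 278])]
box [(0.88, [283, 150, 337, 187])] [(0.85, [312, 172]), (0.37, [450, 284])]
slip [(0.76, [235, 166, 278, 214])] [(0.89, [260, 190])]
```

View pics/scene0.png

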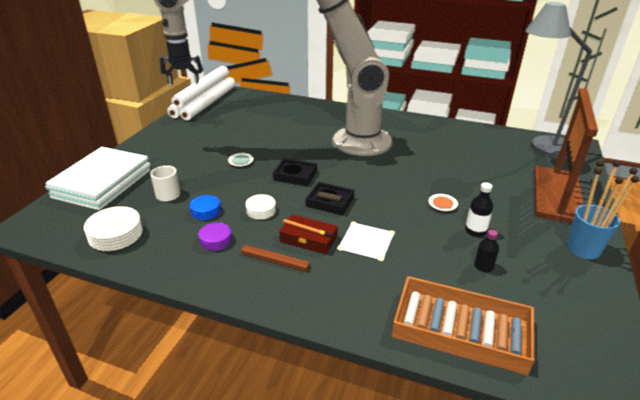

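View pics/top0.png

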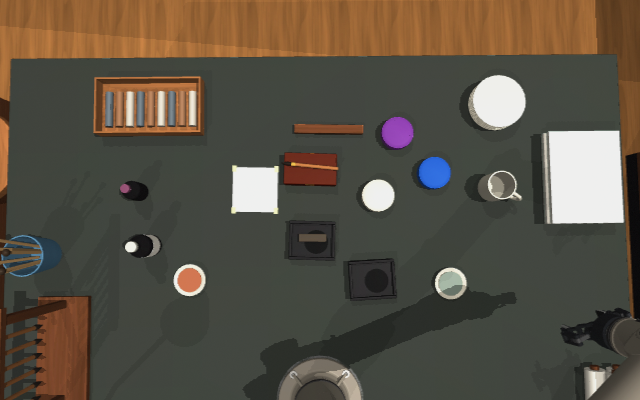

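```bash
cat > h.py <<'E'
import numpy as np, cv2
from station import bot, imaging, nets
from scipy.spatial.transform import Rotation as R
def shot(n):
    o=bot.get_obs(); p=imaging.read_camera(n)
    if 'mount' in p:
        T=np.eye(4); q=o['tool_rot']; T[:3,:3]=R.from_quat([q[1],q[2],q[3],q[0]]).as_matrix(); T[:3,3]=o['eef_pos']
        p['c2w']=T@np.array(p['mount'])
    else: p['c2w']=np.linalg.inv(np.array(p['view']))
    return p
def toz(p,uv,z):
    uv=np.atleast_2d(np.asarray(uv,float)); d=np.c_[(uv[:,0]-p['cx'])/p['fx'],(uv[:,1]-p['cy'])/p['fy'],np.ones(len(uv))]@p['c2w'][:3,:3].T
    c=p['c2w'][:3,3]; s=(z-c[2])/d[:,2]; return c+d*s[:,None]
def proj(p,X):
    X=np.atleast_2d(X); w=np.linalg.inv(p['c2w']); c=X@w[:3,:3].T+w[:3,3]
    return np.c_[c[:,0]/c[:,2]*p['fx']+p['cx'],c[:,1]/c[:,2]*p['fy']+p['cy']]
E
python3 - <<'E'
from h import *
p=shot('top')
im=p['image']; cv2.imwrite('pics/crop.png',cv2.resize(im[140:270,220:420,::-1],None,fx=4,fy=4,interpolation=cv2.INTER_CUBIC))
for k,uv,z in(('slip',(255,190),0),('pot',(378,195),.039),('box',(310,169),.042),('stone',(312,240),.033)): print(k,toz(p,uv,z).round(3))
for k in('pot','inkstone','box','slip'):
    for d in nets.outline_of(p,k):
        m=d['region'].astype(np.uint8); c=max(cv2.findContours(m,0,1)[0],key=cv2.contourArea); r=cv2.minAreaRect(c); print(k,round(d['score'],2),r)
        z=dict(pot=.036,inkstone=.033,box=.042,slip=0)[k]
        print(toz(p,cv2.boxPoints(r),z)[:,:2].round(3).tolist())
E
```

```text
slip [[0.597 0.182 0.   ]]
pot [[ 0.575 -0.171  0.039]]
box [[0.651 0.021 0.042]]
stone [[0.45  0.018 0.033]]
pot 0.82 ((432.5, 172.5), (31.0, 33.0), 90.0)
[[0.683, -0.282], [0.682, -0.376], [0.593, -0.374], [0.594, -0.28]]
pot 0.71 ((396.0, 133.0), (32.0, 32.0), 90.0)
[[0.8, -0.181], [0.799, -0.273], [0.706, -0.271], [0.707, -0.179]]
pot 0.63 ((377.2500305175781, 194.75001525878906), (31.11269760131836, 31.819805145263672), 45.0)
[[0.576, -0.106], [0.64, -0.171], [0.576, -0.232], [0.513, -0.167]]
inkstone 0.94 ((311.5, 240.5), (39.0, 45.0), 90.0)
[[0.505, 0.082], [0.503, -0.045], [0.393, -0.043], [0.395, 0.083]]
inkstone 0.64 ((371.23858642578125, 279.340087890625), (40.18333435058594, 47.308040618896484), 85.91438293457031)
[[0.39, -0.078], [0.398, -0.211], [0.286, -0.217], [0.278, -0.084]]
box 0.74 ((309.34954833984375, 176.25665283203125), (52.48349380493164, 18.824880599975586), 3.814074993133545)
[[0.61, 0.099], [0.663, 0.095], [0.651, -0.053], [0.598, -0.049]]
box 0.25 ((189.5, 279.5), (31.0, 29.0), 90.0)
[[0.388, 0.401], [0.387, 0.32], [0.302, 0.32], [0.303, 0.4]]
slip 0.7 ((254.0, 189.5), (47.0, 46.0), 90.0)
[[0.668, 0.252], [0.666, 0.118], [0.529, 0.119], [0.531, 0.252]]
```

View pics/crop.png

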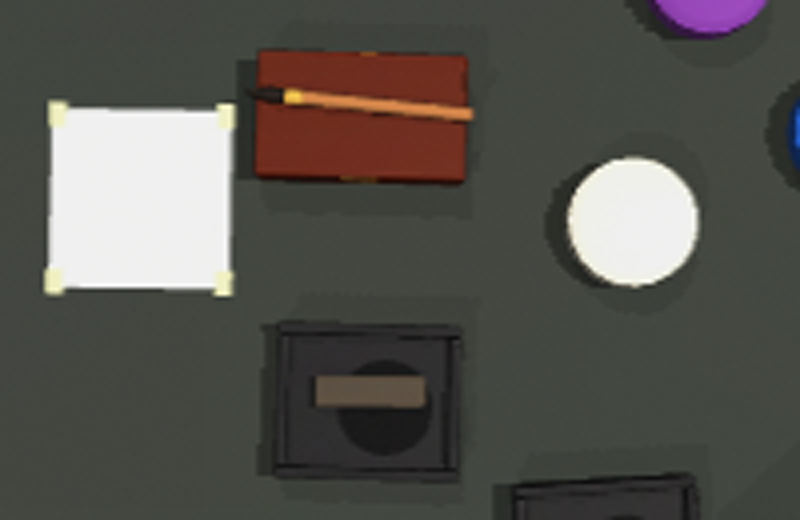

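```bash
python3 - <<'E'
from h import *
p=shot('top')
f=lambda L:[((x+.5)/4-.5+220,(y+.5)/4-.5+140) for x,y in L]
print('box',toz(p,f([(257,178),(466,183),(467,57),(258,50)]),.042).round(4))
print('stone',toz(p,f([(281,323),(460,328),(457,479),(275,474)]),.033).round(4))
print('slip',toz(p,f([(50,103),(234,106),(230,292),(47,290)]),0).round(4))
im=p['image'].astype(int); m=((im.min(2)>150)).astype(np.uint8); m[:,:355]=0;m[:,400:]=0;m[:170]=0;m[220:]=0
c=max(cv2.findContours(m,0,1)[0],key=cv2.contourArea); print(cv2.minEnclosingCircle(c),cv2.moments(c)['m10']/cv2.moments(c)['m00'],cv2.moments(c)['m01']/cv2.moments(c)['m00'])
(u,v),r=cv2.minEnclosingCircle(c); print(toz(p,[(u,v),(u+r,v)],.036))
# second view check
s=shot('scene'); cv2.imwrite('pics/sc.png',cv2.resize(s['image'][150:270,180:400,::-1],None,fx=3.6,fy=3.6,interpolation=cv2.INTER_CUBIC))
w=shot('wrist'); print(np.array(w['mount']).round(3),w['fx'])
E
```

```text
box [[ 0.6089  0.0956  0.042 ]
 [ 0.6037 -0.0521  0.042 ]
 [ 0.6935 -0.0541  0.042 ]
 [ 0.7001  0.0942  0.042 ]]
stone [[ 0.5065  0.0799  0.033 ]
 [ 0.5014 -0.0468  0.033 ]
 [ 0.3951 -0.0432  0.033 ]
 [ 0.4002  0.085   0.033 ]]
slip [[0.6696 0.2485 0.    ]
 [0.6659 0.1146 0.    ]
 [0.5303 0.1184 0.    ]
 [0.5333 0.2508 0.    ]]
((377.758056640625, 195.0), 16.041196823120117) 377.8403786878027 194.9977983267283
[[ 0.57547353 -0.17025034  0.036     ]
 [ 0.57494899 -0.21588125  0.036     ]]
[[ 1.     0.001  0.001 -0.001]
 [-0.001  0.95   0.312 -0.081]
 [-0.001 -0.312  0.95  -0.143]
 [ 0.     0.     0.     1.   ]] 283.1676551549629
```

>>> {"op": "apply_moves", "data": {"moves": "-0.15 0 0 0 0 0 -1;-0.15 0 0 0 0 0 -1;-0.15 0 0 0 0 0 -1;-0.15 0 0 0 0 0 -1;-0.15 0 0 0 0 0 -1;-0.15 0 0 0 0 0 -1;-0.15 0 0 0 0 0 -1;-0.15 0 0 0 0 0 -1;-0.15 0 0 0 0 0 -1"}}

```text
t: 2.05
eef_pos: [0.2515, -0.6264, 0.2313]
tool_rot: [0.0, 0.961, -0.275, 0.0]
contact_force: [-1.1, 0.4, -0.7]
gripper_width: 0.572
```

>>> {"op": "apply_moves", "data": {"moves": "-0.15 0 0 0 0 0 -1;-0.15 0 0 0 0 0 -1;-0.15 0 0 0 0 0 -1;-0.15 0 0 0 0 0 -1;-0.15 0 0 0 0 0 -1;-0.15 0 0 0 0 0 -1;-0.15 0 0 0 0 0 -1;-0.15 0 0 0 0 0 -0.5;-0.15 0 0 0 0 0 0"}}

```text
t: 2.8
eef_pos: [0.2514, -0.6265, 0.2313]
tool_rot: [-0.0, 1.0, -0.018, 0.0]
contact_force: [-0.3, -0.2, -0.3]
gripper_width: 0.572
```

View pics/sc.png

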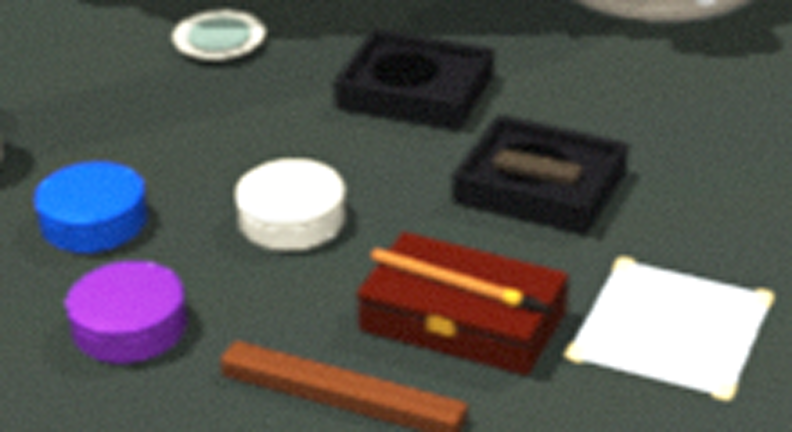

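>>> {"op": "apply_moves", "data": {"moves": "-0.15 0.17 -0.22 0 0 0 0;-0.15 0.17 -0.22 0 0 0 0;-0.15 0.17 -0.22 0 0 0 0;-0.15 0.17 -0.22 0 0 0 0;-0.15 0.17 -0.22 0 0 0 0;-0.15 0.17 -0.22 0 0 0 0;-0.15 0.17 -0.22 0 0 0 0;-0.15 0.17 -0.22 0 0 0 0;-0.15 0.17 -0.22 0 0 0 0;-0.15 0.17 -0.22 0 0 0 0;-0.15 0.17 -0.22 0 0 0 0;-0.15 0.17 -0.22 0 0 0 0"}}

```text
t: 3.8
eef_pos: [0.5087, -0.3177, 0.2316]
tool_rot: [0.0, 1.0, -0.019, 0.0]
contact_force: [-0.1, 0.9, 0.1]
gripper_width: 0.569
```

>>> {"op": "apply_moves", "data": {"moves": "-0.15 0.17 -0.2 0 0 0 0;-0.15 0.17 -0.2 0 0 0 0;-0.15 0.17 -0.2 0 0 0 0;-0.15 0 0 0 0 0 0;-0.15 0 0 0 0 0 0"}}

```text
t: 4.22
eef_pos: [0.5731, -0.2468, 0.2313]
tool_rot: [-0.0, 1.0, -0.017, 0.0]
contact_force: [-0.8, -0.5, 0.2]
gripper_width: 0.572
```

```bash
python3 - <<'E'
from h import *
print(bot.get_obs()['eef_pos'])
for n in('wrist','top'):
    w=shot(n); cv2.imwrite(f'pics/{n}1.png',w['image'][:,:,::-1])
E
```

```text
[ 0.57309054 -0.24676641  0.23131909]
```

View pics/wrist1.png

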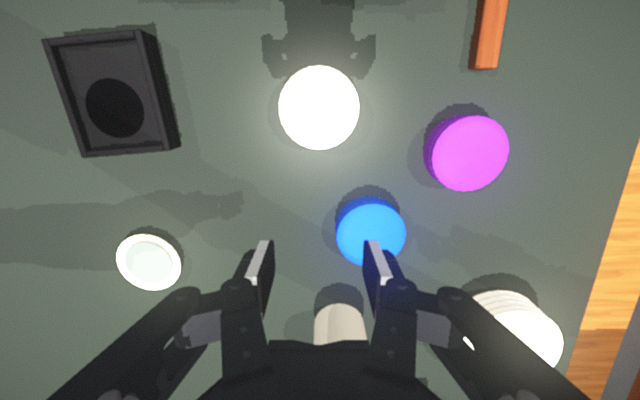

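View pics/top1.png

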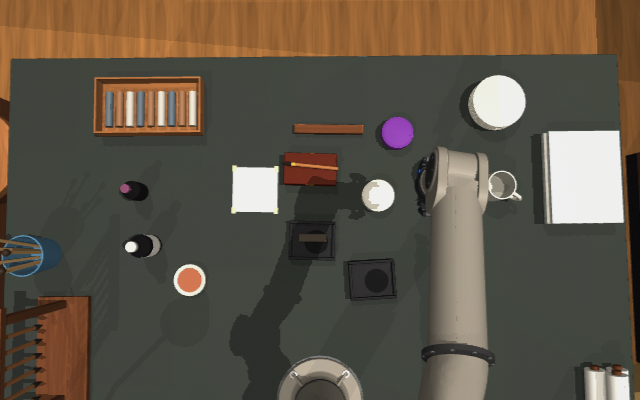

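>>> {"op": "apply_moves", "data": {"moves": "-0.15 0 -0.3 0 0 0 0;-0.15 0 -0.3 0 0 0 0;-0.15 0 -0.3 0 0 0 0;-0.15 0 -0.3 0 0 0 0;-0.15 0 -0.3 0 0 0 0;-0.15 0 0 0 0 0 0;-0.15 0 0 0 0 0 0"}}

```text
t: 4.9
eef_pos: [0.5781, -0.0684, 0.2316]
tool_rot: [0.0, 1.0, -0.018, 0.0]
contact_force: [-0.2, -0.7, -0.7]
gripper_width: 0.573
```

```bash
python3 - <<'E'
from h import *
print(bot.get_obs()['eef_pos'])
w=shot('wrist'); cv2.imwrite('pics/wrist2.png',w['image'][:,:,::-1])
np.save('w2.npy',{k:w[k] for k in('c2w','fx','fy','cx','cy')},allow_pickle=True)
M=np.array(w['mount'])
for uv in((250,240),(262,240),(240,290),(195,290),(165,300),(225,375),(455,295),(50,395)):
    d=M[:3,:3]@[(uv[0]-w['cx'])/w['fx'],(uv[1]-w['cy'])/w['fy'],1]; c=M[:3,3]
    print(uv,[(c+d*(yy-c[1])/d[1]).round(3).tolist() for yy in(-.011,0,)])
E
```

```text
[ 0.57809585 -0.06838547  0.23163093]
(250, 240) [[-0.036, -0.011, -0.006], [-0.042, 0.0, 0.016]]
(262, 240) [[-0.03, -0.011, -0.006], [-0.035, 0.0, 0.016]]
(240, 290) [[-0.03, -0.011, -0.049], [-0.035, 0.0, -0.034]]
(195, 290) [[-0.048, -0.011, -0.049], [-0.056, 0.0, -0.034]]
(165, 300) [[-0.057, -0.011, -0.055], [-0.066, 0.0, -0.041]]
(225, 375) [[-0.025, -0.011, -0.085], [-0.029, 0.0, -0.076]]
(455, 295) [[0.053, -0.011, -0.051], [0.061, 0.0, -0.037]]
(50, 395) [[-0.067, -0.011, -0.091], [-0.078, 0.0, -0.083]]
```

View pics/wrist2.png

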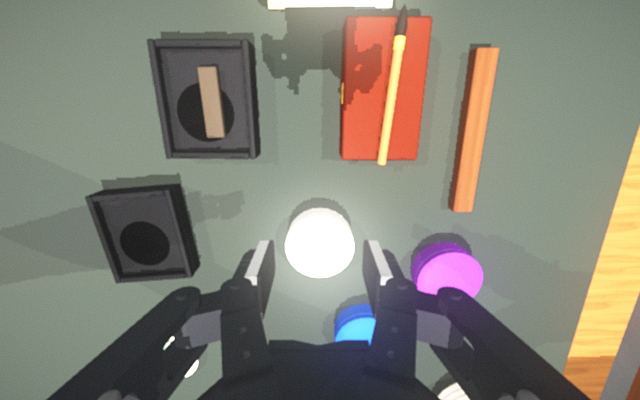

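```bash
python3 - <<'E'
import cv2
i=cv2.imread('pics/wrist2.png'); cv2.imwrite('pics/c2.png',cv2.resize(i[20:170,220:370],None,fx=4,fy=4,interpolation=cv2.INTER_CUBIC))
cv2.imwrite('pics/c3.png',cv2.resize(i[195:285,270:370],None,fx=6,fy=6,interpolation=cv2.INTER_CUBIC))
E
```

```text
(no output)
```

View pics/c2.png

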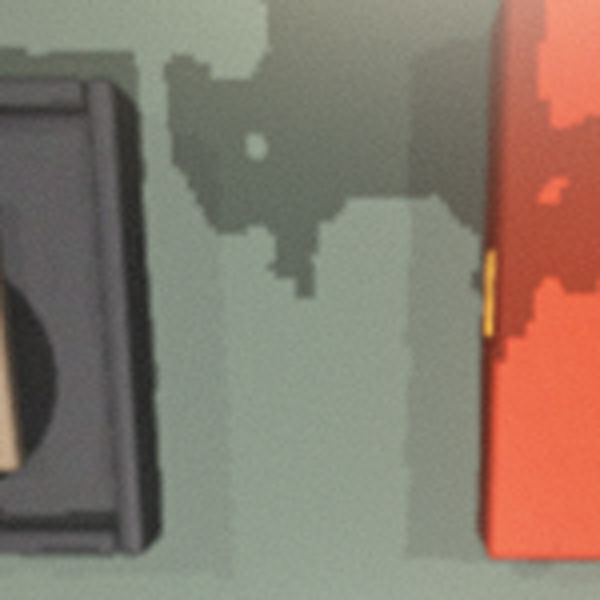

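View pics/c3.png

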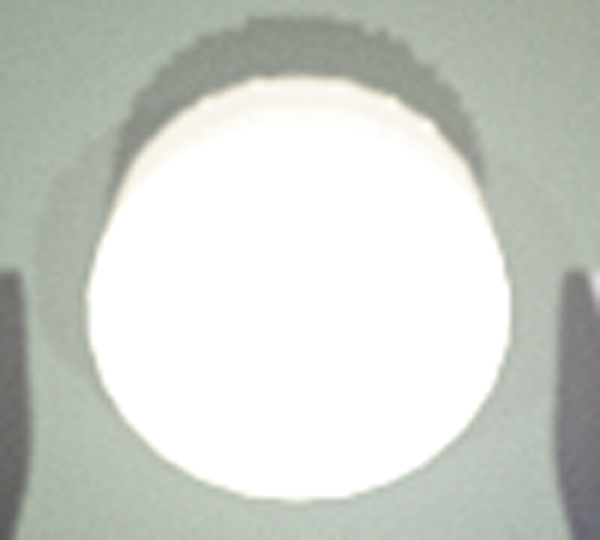

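```bash
python3 - <<'E'
from h import *
w=np.load('w2.npy',allow_pickle=True).item()
f=lambda L,s,a,b:[((x+.5)/s-.5+a,(y+.5)/s-.5+b) for x,y in L]
print('stone top',toz(w,f([(143,553),(118,95)],4,220,20),.033).round(4))
print('stone bot',toz(w,f([(161,540),(140,125)],4,220,20),0).round(4))
print('box top',toz(w,f([(488,558),(499,60)],4,220,20),.042).round(4))
print('box bot',toz(w,f([(480,545)],4,220,20),0).round(4))
print('pot',toz(w,f([(88,310),(511,310),(300,75),(300,500)],6,270,195),.034).round(4), toz(w,f([(300,75)],6,270,195),.0).round(4))
E
```

```text
stone top [[ 0.5025 -0.0483  0.033 ]
 [ 0.5087  0.0759  0.033 ]]
stone bot [[ 0.5014 -0.0501  0.    ]
 [ 0.5074  0.0739  0.    ]]
box top [[ 0.6066 -0.0517  0.042 ]
 [ 0.6105  0.0789  0.042 ]]
box bot [[ 0.6072 -0.0554  0.    ]]
pot [[ 0.5292 -0.1688  0.034 ]
 [ 0.6238 -0.172   0.034 ]
 [ 0.5784 -0.1144  0.034 ]
 [ 0.575  -0.2199  0.034 ]] [[ 0.5782 -0.127   0.    ]]
```

>>> {"op": "apply_moves", "data": {"moves": "-0.15 0 0.3 0 0 0 0;-0.15 0 0.3 0 0 0 0;-0.15 0 0.3 0 0 0 0;-0.15 0 0.3 0 0 0 0;-0.15 0 0.3 0 0 0 0;-0.15 0 0 0.3 0 0 0;-0.15 0 0 0.3 0 0 0;-0.15 0 0 0.3 0 0 0;-0.15 0 0 0.3 0 0 0;-0.15 0 0 0.3 0 0 0;-0.15 0 0 0.3 0 0 0;-0.15 0 0 0.04 0 0 0"}}

```text
t: 5.95
eef_pos: [0.5658, -0.2512, 0.0042]
tool_rot: [-0.001, 1.0, -0.021, -0.005]
contact_force: [-1.0, 0.4, -0.7]
gripper_width: 0.572
```

>>> {"op": "apply_moves", "data": {"moves": "-0.15 0 -0.05 0 0 0 0;-0.15 0 -0.05 0 0 0 0;-0.15 0 0 0 0 0 0"}}

```text
t: 6.2
eef_pos: [0.5741, -0.2363, 0.0131]
tool_rot: [0.0, 1.0, -0.018, 0.002]
contact_force: [0.1, 0.7, 1.0]
gripper_width: 0.574
```

```bash
python3 - <<'E'
from h import *
print(bot.get_obs()['eef_pos'])
w=shot('wrist'); cv2.imwrite('pics/wrist3.png',w['image'][:,:,::-1])
E
```

```text
[ 0.57411986 -0.23632878  0.01308025]
```

View pics/wrist3.png

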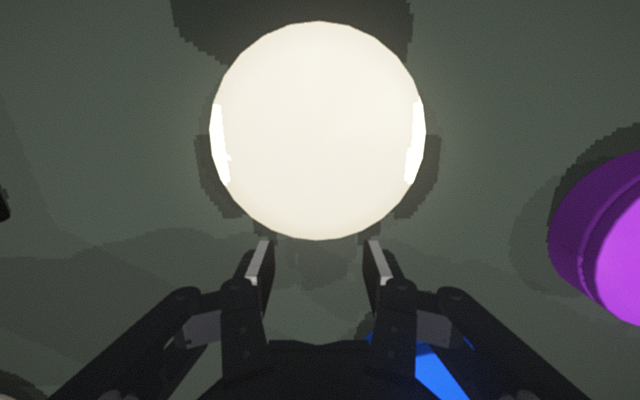

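>>> {"op": "apply_moves", "data": {"moves": "-0.15 0 -0.04 0 0 0 0;-0.15 0 -0.04 0 0 0 0;-0.15 0 -0.04 0 0 0 0;-0.15 -0.019 -0.043 0 0 0 0;-0.15 -0.019 -0.043 0 0 0 0;-0.15 -0.019 -0.043 0 0 0 0;-0.15 -0.019 -0.043 0 0 0 0;-0.15 -0.019 -0.043 0 0 0 0;-0.15 -0.019 -0.043 0 0 0 0;-0.15 0 0 0 0 0 0"}}

```text
t: 7.08
eef_pos: [0.5595, -0.1896, 0.0104]
tool_rot: [-0.0, 1.0, -0.018, -0.001]
contact_force: [0.4, -1.4, -0.1]
gripper_width: 0.574
```

```bash
cat > pot.py <<'E'
from h import *
import sys
o=bot.get_obs(); print(o['t'],o['eef_pos'],o['contact_force'])
w=shot('wrist'); cv2.imwrite('pics/w_%s.png'%sys.argv[1],w['image'][:,:,::-1])
L=[d for d in nets.outline_of(w,'pot')]
for d in L[:3]:
    m=d['region'].astype(np.uint8); c=max(cv2.findContours(m,0,1)[0],key=cv2.contourArea)
    (u,v),r=cv2.minEnclosingCircle(c); print(round(d['score'],2),round(u),round(v),round(r),toz(w,(u,v),.034).round(4),toz(w,[(u-r,v),(u+r,v)],.034)[:,0].round(4),w['image'][int(v),int(u)])
E
python3 pot.py a
```

```text
7.0833 [ 0.55948893 -0.18963713  0.01036264] [ 0.44568919 -1.42098395 -0.12982732]
0.94 319 166 106 [[ 0.5619 -0.1346  0.034 ]] [0.5166 0.607 ] [246 242 231]
0.92 442 387 28 [[ 0.6273 -0.2644  0.034 ]] [0.6113 0.6432] [ 19  45 114]
0.89 638 314 80 [[ 0.7226 -0.2167  0.034 ]] [0.6821 0.7631] [182  75 223]
```

View pics/w_a.png

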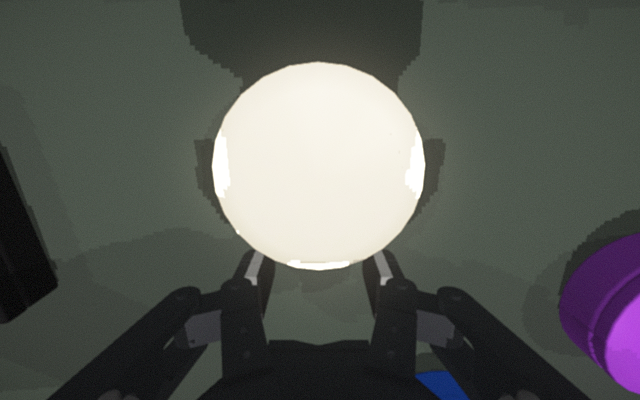

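>>> {"op": "apply_moves", "data": {"moves": "-0.15 -0.019 -0.043 0 0 0 0;-0.15 -0.019 -0.043 0 0 0 0;-0.15 -0.019 -0.043 0 0 0 0;-0.15 -0.019 -0.043 0 0 0 0;-0.15 -0.019 -0.043 0 0 0 0;-0.15 0 0 0 0 0 0;-0.15 0 0.1 0 0 0 0;0.35 0 0 0 0 0 0;0.35 0 0 0 0 0 0;0.35 0 0 0 0 0 0;0.35 0 0 0 0 0 0"}}

```text
t: 8.1
eef_pos: [0.5493, -0.1773, 0.0105]
tool_rot: [-0.0, 1.0, -0.019, 0.0]
contact_force: [-0.1, 0.4, 1.0]
gripper_width: 0.322
```

```bash
python3 pot.py b
```

```text
8.1 [ 0.54933666 -0.17730024  0.01048389] [-0.07176264  0.37196303  0.95249441]
0.8 315 131 112 [[ 0.551  -0.1076  0.034 ]] [0.5049 0.5971] [246 243 231]
0.72 440 393 13 [[ 0.6169 -0.2572  0.034 ]] [0.6095 0.6244] [ 21  46 108]
0.68 634 326 73 [[ 0.7133 -0.213   0.034 ]] [0.6752 0.7514] [73 33 92]
```

View pics/w_b.png

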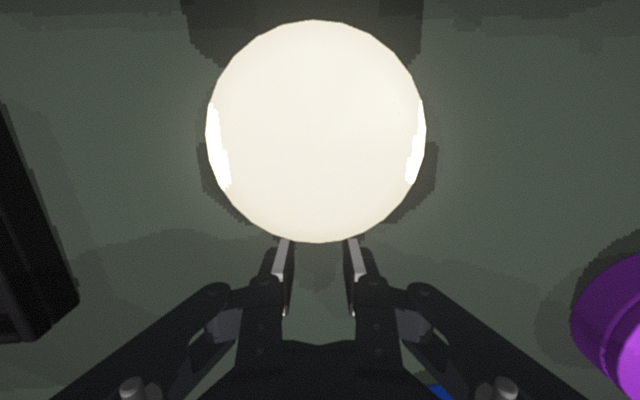

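>>> {"op": "apply_moves", "data": {"moves": "0.35 0 -0.06 0 0 0 0;0.35 0 -0.06 0 0 0 0;0.35 0 -0.06 0 0 0 0;0.35 0 -0.06 0 0 0 0;0.35 0 -0.06 0 0 0 0;0.35 0 -0.06 0 0 0 0;0.35 0 -0.06 0 0 0 0;0.35 0 -0.06 0 0 0 0;0.35 0 -0.06 0 0 0 0;0.35 0 0 0 0 0 0"}}

```text
t: 9.03
eef_pos: [0.5519, -0.1099, 0.0106]
tool_rot: [-0.001, 1.0, -0.017, 0.0]
contact_force: [0.9, 0.1, 1.1]
gripper_width: 0.325
```

```bash
python3 pot.py c; python3 - <<'E'
from h import *
p=shot('top');cv2.imwrite('pics/t_c.png',cv2.resize(p['image'][140:270,220:420,::-1],None,fx=4,fy=4,interpolation=cv2.INTER_CUBIC))
E
```

```text
9.0333 [ 0.55194511 -0.10990902  0.01060221] [0.87164675 0.06767481 1.11360785]
0.89 602 369 48 [[ 0.7073 -0.1745  0.034 ]] [0.6808 0.7338] [55 26 71]
0.61 321 153 107 [[ 0.5552 -0.0492  0.034 ]] [0.5099 0.6005] [246 242 231]
```

View pics/w_c.png

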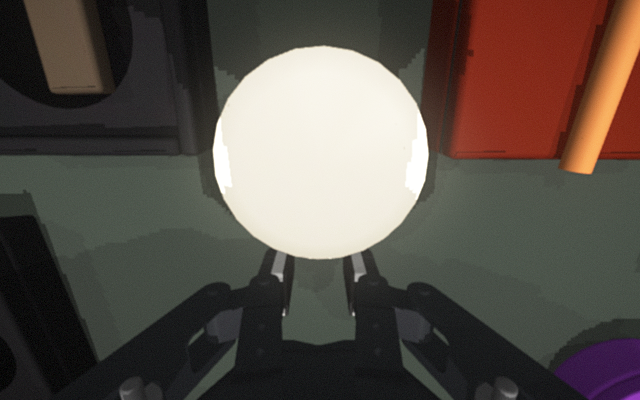

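View pics/t_c.png

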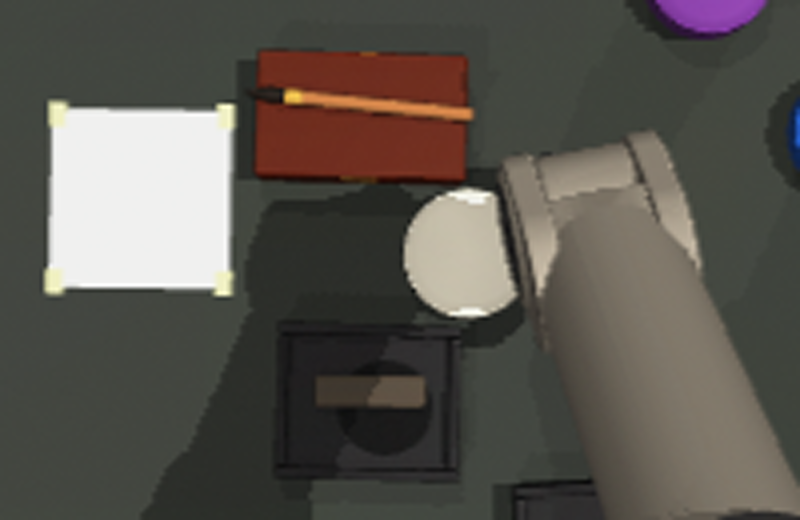

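>>> {"op": "apply_moves", "data": {"moves": "0.35 0 -0.06 0 0 0 0;0.35 0 -0.06 0 0 0 0;0.35 0 -0.06 0 0 0 0;0.35 0 -0.06 0 0 0 0;0.35 0 -0.06 0 0 0 0;0.35 0 -0.06 0 0 0 0;0.35 0 0 0 0 0 0"}}

```text
t: 9.77
eef_pos: [0.5535, -0.0665, 0.0106]
tool_rot: [-0.001, 1.0, -0.017, 0.0]
contact_force: [-0.1, -0.7, -0.3]
gripper_width: 0.325
```

```bash
python3 pot.py d
```

```text
9.7667 [ 0.55348547 -0.06653348  0.01059722] [-0.1128061  -0.73316241 -0.30273492]
0.77 610 395 30 [[ 0.7188 -0.1511  0.034 ]] [0.7016 0.7359] [53 23 72]
0.64 321 153 108 [[ 0.5569 -0.0058  0.034 ]] [0.5114 0.6024] [246 242 231]
```

View pics/w_d.png

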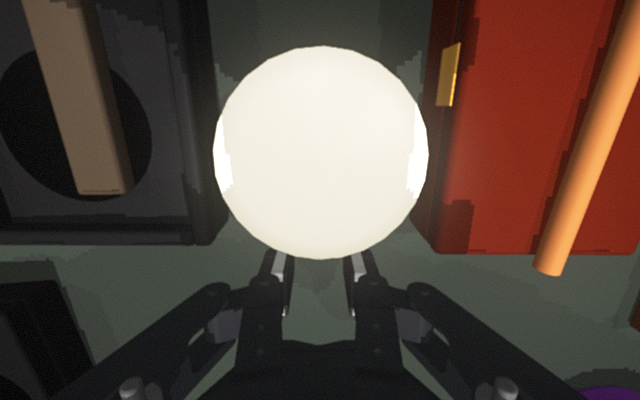

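>>> {"op": "apply_moves", "data": {"moves": "0.35 0 0.06 0 0 0 0;0.55 0 0 -0.05 0 0 0;0.55 0 0 0 0 0 0;0.55 0 -0.04 0 0 0 0;0.55 0 -0.05 0 0 0 0;0.55 0 -0.05 0 0 0 0;0.55 0 -0.05 0 0 0 0;0.55 0 -0.05 0 0 0 0;0.55 0 -0.05 0 0 0 0;0.55 0 -0.05 0 0 0 0;0.55 0 0 0 0 0 0"}}

```text
t: 10.78
eef_pos: [0.5546, -0.0334, 0.0165]
tool_rot: [-0.001, 1.0, -0.017, 0.0]
contact_force: [-0.2, 0.4, 0.0]
gripper_width: 0.226
```

```bash
python3 pot.py e
```

```text
10.7833 [ 0.55463502 -0.03340419  0.01652202] [-0.24406531  0.44434156  0.00129829]
0.61 319 150 103 [[0.5574 0.0277 0.034 ]] [0.5119 0.6029] [246 242 231]
```

View pics/w_e.png

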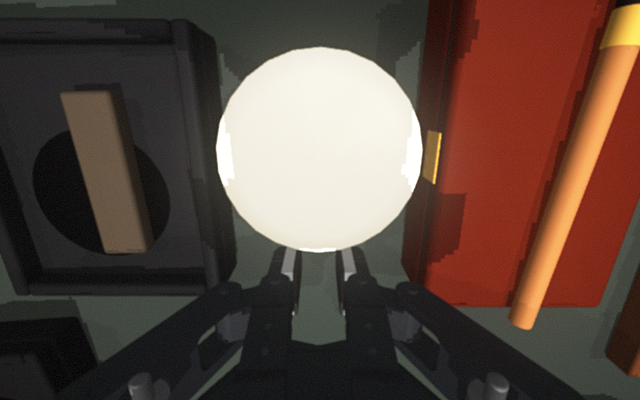

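>>> {"op": "apply_moves", "data": {"moves": "0.55 0 -0.05 0 0 0 0;0.55 0 -0.05 0 0 0 0;0.55 0 -0.05 0 0 0 0;0.55 0 -0.05 0 0 0 0;0.55 0 -0.05 0 0 0 0;0.55 0 -0.05 0 0 0 0;0.55 0 0 0 0 0 0"}}

```text
t: 11.47
eef_pos: [0.556, 0.0025, 0.0166]
tool_rot: [-0.001, 1.0, -0.017, 0.0]
contact_force: [-0.2, -0.1, 0.1]
gripper_width: 0.224
```

```bash
python3 pot.py f
```

```text
11.4667 [0.55600524 0.00254695 0.01660109] [-0.15793421 -0.05278087  0.10000647]
0.59 319 149 103 [[0.5586 0.064  0.034 ]] [0.5132 0.6039] [241 237 224]
```

View pics/w_f.png

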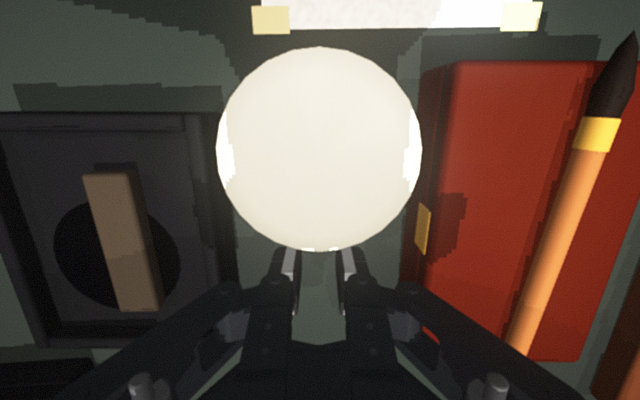

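>>> {"op": "apply_moves", "data": {"moves": "0.55 0 -0.05 0 0 0 0;0.55 0 -0.05 0 0 0 0;0.55 0 -0.05 0 0 0 0;0.55 0 -0.05 0 0 0 0;0.55 0 -0.05 0 0 0 0;0.55 0 -0.05 0 0 0 0;0.55 0 -0.05 0 0 0 0;0.55 0 -0.05 0 0 0 0;0.55 0 -0.05 0 0 0 0;0.55 0 0 0 0 0 0"}}

```text
t: 12.4
eef_pos: [0.558, 0.0565, 0.0166]
tool_rot: [-0.001, 1.0, -0.018, 0.0]
contact_force: [-0.6, 1.3, -0.7]
gripper_width: 0.223
```

```bash
python3 pot.py g; python3 -c "
from h import *;print(bot.get_obs()['q'])"
```

```text
12.4 [0.5580019  0.05646453 0.01662802] [-0.64654665  1.27195617 -0.66999077]
0.77 319 149 103 [[0.5607 0.1178 0.034 ]] [0.5153 0.606 ] [196 189 170]
[ 0.03023156  0.60281314 -0.30798108  1.96185497  0.29939819  0.62014348
 -0.50823191]
```

View pics/w_g.png

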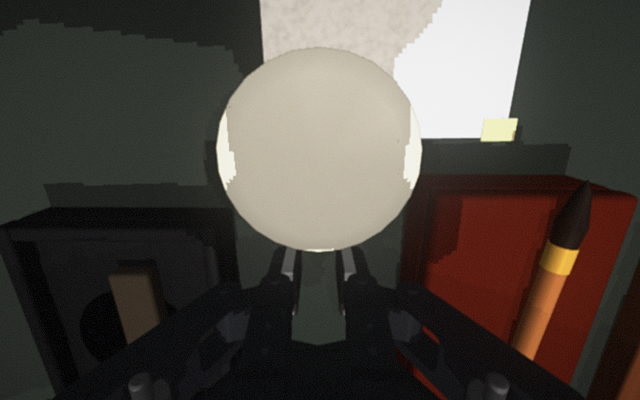

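>>> {"op": "apply_moves", "data": {"moves": "0.55 0 -0.05 0 0 0 0;0.55 0 -0.05 0 0 0 0;0.55 0 -0.05 0 0 0 0;0.55 0 -0.05 0 0 0 0;0.55 0 -0.05 0 0 0 0;0.55 0 -0.05 0 0 0 0;0.55 0 -0.05 0 0 0 0;0.55 0 -0.05 0 0 0 0;0.55 0 -0.05 0 0 0 0;0.55 0 -0.05 0 0 0 0;0.55 0 0 0 0 0 0"}}

```text
t: 13.42
eef_pos: [0.5602, 0.1164, 0.0167]
tool_rot: [-0.001, 1.0, -0.018, 0.0]
contact_force: [-0.6, 0.9, 0.8]
gripper_width: 0.226
```

>>> {"op": "apply_moves", "data": {"moves": "0.55 0 0.06 0 0 0 0;0.55 0 0.1 0 0 0 0;0.55 0 0 -0.15 0 0 0;0.55 0 0 -0.25 0 0 0;0.55 0 0 -0.25 0 0 0;0.55 0 0 -0.25 0 0 0;0.55 0 0 -0.25 0 0 0;0.55 0 0 -0.25 0 0 0;0.55 0 0 0 0 0 0"}}

```text
t: 14.17
eef_pos: [0.5629, 0.0941, 0.1907]
tool_rot: [-0.001, 1.0, -0.02, 0.005]
contact_force: [1.1, -0.5, -0.2]
gripper_width: 0.229
```

```bash
python3 pot.py i; python3 - <<'E'
from h import *
p=shot('top');cv2.imwrite('pics/t_i.png',cv2.resize(p['image'][140:270,220:420,::-1],None,fx=4,fy=4,interpolation=cv2.INTER_CUBIC))
E
```

```text
14.1667 [0.56286223 0.09407597 0.190661  ] [ 1.11485366 -0.48276512 -0.22498773]
0.67 314 104 48 [[0.5638 0.1743 0.034 ]] [0.5156 0.612 ] [254 254 253]
0.43 434 387 17 [[ 0.718  -0.2181  0.034 ]] [0.6931 0.743 ] [166  64 206]
0.27 224 236 67 [[0.4521 0.032  0.034 ]] [0.3747 0.5298] [99 82 66]
```

View pics/w_i.png

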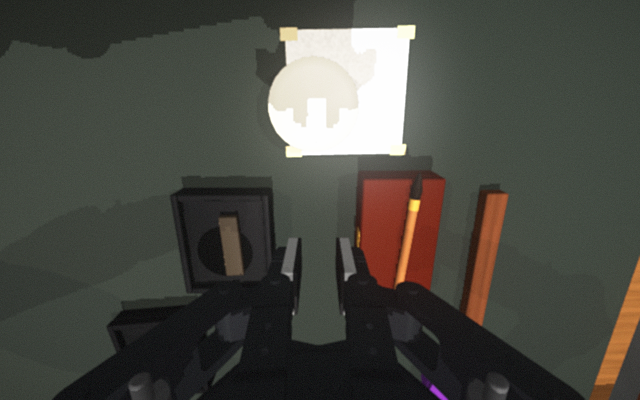

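View pics/t_i.png

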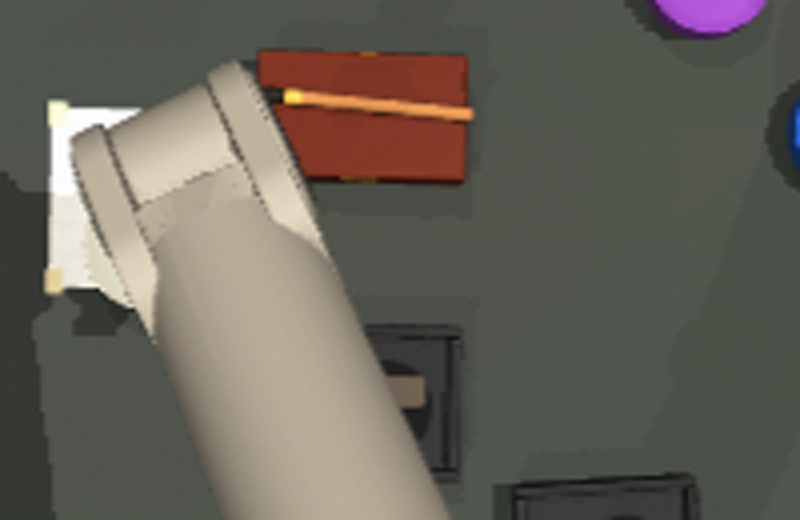

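>>> {"op": "apply_moves", "data": {"moves": "-0.15 0 0 0 0 0 1;-0.15 0 0 0 0 0 1;-0.15 0 0 0 0 0 1;-0.15 0 0 0 0 0 1;-0.15 0 0 0 0 0 1;-0.15 0 0 0 0 0 1;-0.15 0 0 0 0 0 1;-0.15 0 0 0 0 0 1;-0.15 0 0 0 0 0 1;-0.15 0 0 0 0 0 1;-0.15 0 0 0 0 0 1"}}

```text
t: 15.23
eef_pos: [0.5582, 0.0939, 0.1824]
tool_rot: [0.001, 0.919, -0.394, -0.001]
contact_force: [0.3, -0.1, -0.6]
gripper_width: 0.575
```

>>> {"op": "apply_moves", "data": {"moves": "-0.15 0 0 0 0 0 1;-0.15 0 0 0 0 0 1;-0.15 0 0 0 0 0 1;-0.15 0 0 0 0 0 1;-0.15 0 0 0 0 0 1;-0.15 0 0 0 0 0 1;-0.15 0 0 0 0 0 1;-0.15 0 0 0 0 0 1;-0.15 0 0 0 0 0 1;-0.15 0 0 0 0 0 1;-0.15 0 0 0 0 0 1;-0.15 0 0 0 0 0 0"}}

```text
t: 16.23
eef_pos: [0.5583, 0.094, 0.1826]
tool_rot: [-0.002, -0.705, 0.709, 0.001]
contact_force: [-0.5, -0.7, -0.2]
gripper_width: 0.572
```

```bash
python3 pot.py j; python3 - <<'E'
from h import *
o=bot.get_obs();q=o['tool_rot'];M=R.from_quat([q[1],q[2],q[3],q[0]]).as_matrix();print(M.round(3));print(o['q'].round(2))
w=np.load('w2.npy',allow_pickle=True).item()
p=shot('wrist')
d=np.array([.478,.182,.19])-o['eef_pos'];print(M.T@d/.12)
E
```

```text
16.2333 [0.55825996 0.09399756 0.18258258] [-0.51761216 -0.69928319 -0.18263651]
0.95 626 12 18 [[ 0.7141 -0.1811  0.034 ]] [0.7142 0.714 ] [37 13 50]
0.86 246 175 45 [[0.5663 0.1706 0.034 ]] [0.5665 0.5661] [213 209 189]
[[-0.    -1.    -0.002]
 [-1.     0.    -0.001]
 [ 0.001  0.002 -1.   ]]
[-0.21  0.36 -0.08  1.86  0.03  0.93 -1.88]
[-0.73039021  0.67210945 -0.05648143]
```

View pics/w_j.png

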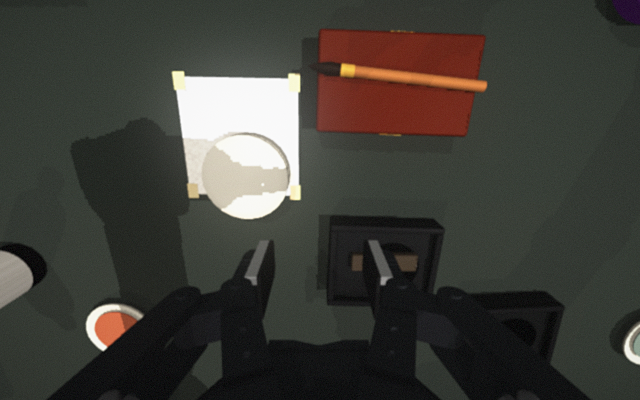

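```bash
python3 - <<'E'
from h import *
p=shot('wrist')
c=toz(p,[(175,77),(300,77),(300,196),(189,196)],0); print(c.round(4),c.mean(0))
print(toz(p,[(203,175),(290,175),(246,131)],.034).round(4),toz(p,[(246,219)],.0).round(4))
E
```

```text
[[0.6649 0.2472 0.    ]
 [0.665  0.1143 0.    ]
 [0.5317 0.1169 0.    ]
 [0.5317 0.2514 0.    ]] [0.59832591 0.18244389 0.        ]
[[0.5663 0.2169 0.034 ]
 [0.5663 0.1248 0.034 ]
 [0.6119 0.1678 0.034 ]] [[0.5015 0.1847 0.    ]]
```

>>> {"op": "apply_moves", "data": {"moves": "-0.15 -0.18 0.17 0 0 0 0;-0.15 -0.18 0.17 0 0 0 0;-0.15 -0.18 0.17 0 0 0 0;-0.15 -0.18 0.16 0 0 0 0;-0.15 0 0 0 0 0 0;-0.15 0 0 0 0 0 0"}}

```text
t: 16.93
eef_pos: [0.4782, 0.1828, 0.1845]
tool_rot: [0.0, 0.708, -0.706, -0.0]
contact_force: [0.0, -0.4, -0.3]
gripper_width: 0.577
```

```bash
python3 pot.py k
```

```text
16.9333 [0.47822976 0.18284874 0.18448276] [ 0.03961818 -0.35088621 -0.33439139]
0.71 330 97 49 [[0.5644 0.1726 0.034 ]] [0.5642 0.5645] [243 243 240]
```

View pics/w_k.png

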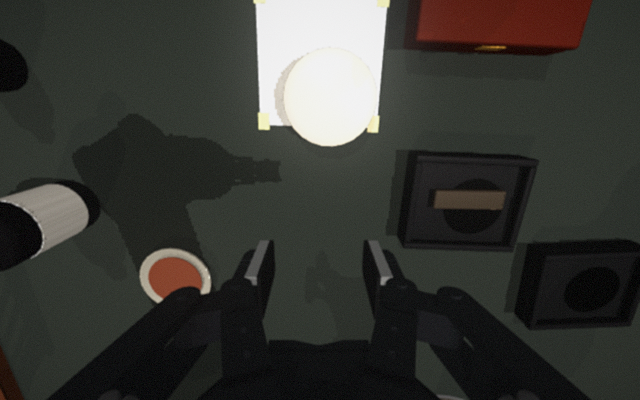

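>>> {"op": "apply_moves", "data": {"moves": "-0.15 0.08 0 0.2 0 0 0;-0.15 0 0 0.25 0 0 0;-0.15 0 0 0.25 0 0 0;-0.15 0 0 0.25 0 0 0;-0.15 0 0 0.25 0 0 0;-0.15 0 0 0.15 0 0 0;-0.15 0 0 0.08 0 0 0;-0.15 0 0 0 0 0 0;-0.15 0 -0.08 0 0 0 0;-0.15 0 -0.08 0 0 0 0;-0.15 0 0 0 0 0 0"}}

```text
t: 17.95
eef_pos: [0.5028, 0.1723, 0.0147]
tool_rot: [0.003, -0.706, 0.708, -0.001]
contact_force: [1.1, 0.4, 0.3]
gripper_width: 0.576
```

```bash
python3 pot.py l
```

```text
17.95 [0.50277972 0.1723015  0.01472605] [1.06278787 0.40659555 0.32327808]
```

View pics/w_l.png

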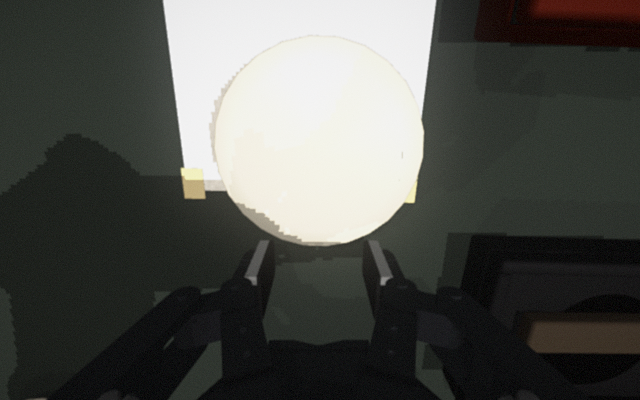

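>>> {"op": "apply_moves", "data": {"moves": "-0.15 0 -0.04 0 0 0 0;-0.15 -0.01 -0.038 0 0 0 0;-0.15 -0.01 -0.038 0 0 0 0;-0.15 -0.01 -0.038 0 0 0 0;-0.15 -0.01 -0.038 0 0 0 0;-0.15 -0.01 -0.038 0 0 0 0;-0.15 -0.01 -0.038 0 0 0 0;-0.15 -0.01 -0.038 0 0 0 0;-0.15 -0.01 -0.038 0 0 0 0;-0.15 0 0 0 0 0 0"}}

```text
t: 18.88
eef_pos: [0.5411, 0.182, 0.013]
tool_rot: [0.001, -0.706, 0.708, -0.0]
contact_force: [0.8, -0.1, 0.1]
gripper_width: 0.577
```

```bash
python3 pot.py m
```

```text
18.8833 [0.54110407 0.18197929 0.01299022] [ 0.84909039 -0.13044589  0.10722378]
0.68 318 165 104 [[0.5958 0.1824 0.034 ]] [0.5958 0.5957] [244 243 233]
0.67 566 66 99 [[0.6349 0.0849 0.034 ]] [0.6349 0.6348] [87 30 20]
```

View pics/w_m.png

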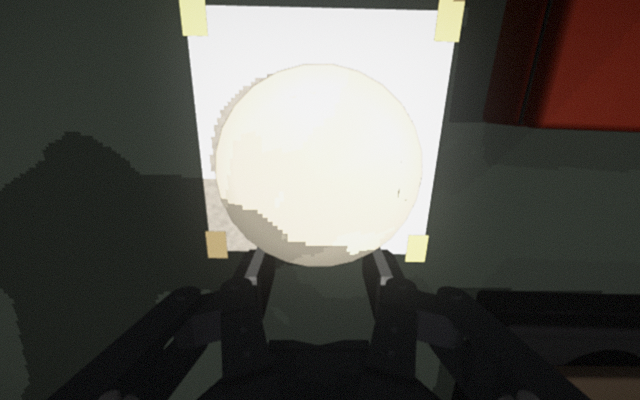

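>>> {"op": "apply_moves", "data": {"moves": "-0.15 0 0.08 0 0 0 0;-0.15 0 0.25 0 0 0 0;-0.15 0 0.15 -0.1 0 0 0;-0.15 0 0 -0.2 0 0 0;-0.15 0 0 -0.25 0 0 0;-0.15 0 0 -0.25 0 0 0;-0.15 0 0 -0.25 0 0 0;-0.15 0 0 -0.25 0 0 0;-0.15 0 0 -0.25 0 0 0;-0.15 0 0 0 0 0 0"}}

```text
t: 19.82
eef_pos: [0.4844, 0.1831, 0.2047]
tool_rot: [0.005, -0.706, 0.708, -0.002]
contact_force: [1.1, 0.5, 0.1]
gripper_width: 0.577
```

```bash
python3 pot.py n; python3 - <<'E'
from h import *
for n in('top','scene'):
    p=shot(n);cv2.imwrite(f'pics/{n}_n.png',p['image'][:,:,::-1])
E
```

```text
19.8167 [0.48444116 0.18312482 0.20468865] [1.07645839 0.51013204 0.11895702]
0.86 320 76 48 [[0.5923 0.1825 0.034 ]] [0.5923 0.5922] [242 241 240]
```

View pics/w_n.png

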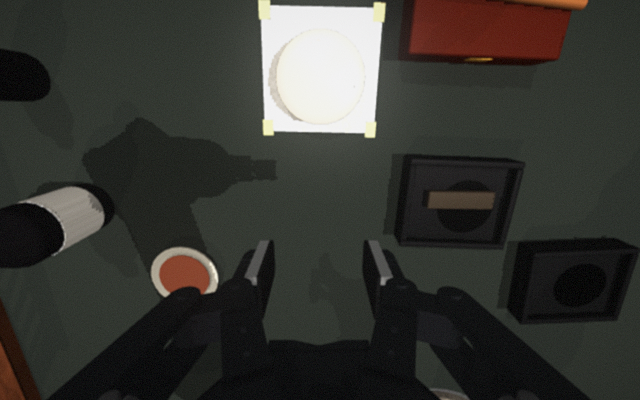

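View pics/top_n.png

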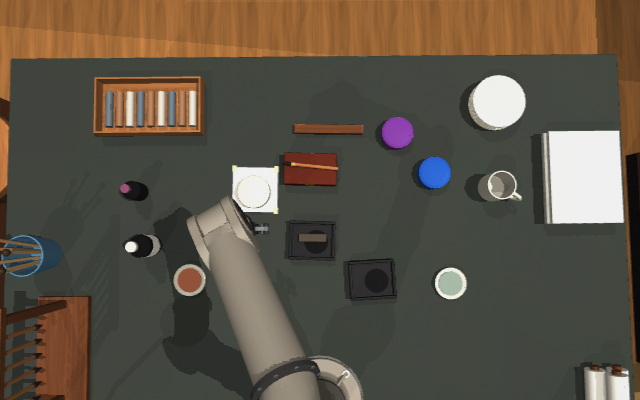

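View pics/scene_n.png

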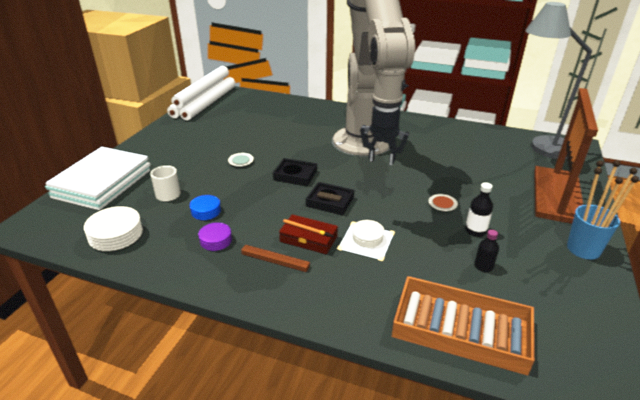

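The top view shows the pot at about (254,191), wholly inside the slip, which spans 233–278 by 167–213. Everything else sits where it started, and the arm is clear.

```bash
python3 -c "
from station import bot
print(bot.hand_in())"
```

```text
the job is handed in; nothing more can be done
None
```

The pot stands wholly on the slip, and I have handed the job in after about 20 s of the 67 s allowed. I slid it with two partly open fingers: first across to line it up with the gap, then straight through. A second push from the robot's side moved it onto the paper, and then the arm backed off and rose clear.

**Pot position:** The final wrist reading put the pot centre at about (0.592–0.596, 0.182) m, against a slip centre of about (0.599, 0.183) m. That leaves roughly 12 mm or more of paper on every side. The wrist, top and scene pictures all show it upright with paper visible all round.

**Other things on the table:** Compared by eye with the first pictures, nothing else had moved. I did not measure their positions again.

**Forces:** The wrist force was no more than about 1.5 N at the end of each move. I did not record it during the moves.

**Disagreements:** The cameras differed by a few millimetres on the pot and the walls, which was within the margins. After the first fast descent the tool read about 6 mm low and 8 mm to one side for a moment, then settled without touching anything.

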